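# Unpin and open the graver chest

## Task

Open the small wooden graver chest: draw the retaining pin sideways out of the staple by its red tab and put it in the black pen tray on the dark mat so that it does not get lost, then lift the lid off by its dark wooden pull. Lower the lid, without dropping it, right side up onto the wooden board so that it lies flat there, and leave the loupe, whetstone and tape roll where they are.

Things in the scene. Friction and masses are not known exactly. Their poses are not given: they have to be found in the camera images.
- chest: Open-topped pale wooden box with dark corner straps, fixed to the bench, 130 (x) x 174 (y) x 60 mm high; origin at the centre of its underside, z up, the staple side is -x. Three gravers lie inside, below the rim. Inside walls: 114 x 158 mm.
- staple (a point): Centre of the opening of a steel staple fixed to the chest, 43 mm to -x of the chest's centre, 73.5 mm above the bench: an upside-down U of 5 mm round bar in the chest's x-z plane, standing up through the lid's slot, 24 mm wide overall, top 87.5 mm above the bench. Opening 14 mm wide; the pin passes through it along the chest's y.
- lid: Loose pale wooden lid, 130 (x) x 174 (y) x 8 mm, 0.15-0.31 kg, on the chest rim, axes like the chest's. Origin: centre of the panel's underside, z up. Two 12 mm wide battens reach 8 mm below (y = +-70 mm, 3 mm play in the chest), so on a flat surface the origin is 8 mm up. A brass plate with a 32 x 14 mm slot surrounds the staple, top 10 mm above the origin. Pinned, it can rise only 5 mm there.
- lid_pull (a point): Centre of the top of the lid's pull: an upright dark wooden bar 14 mm thick (lid x), 80 mm long (lid y), 28 mm high, standing on the lid 14 mm to +x of the lid's centre; its top is 36 mm above the lid's origin. Grip it across its 14 mm. The lid balances about there.
- pin: Loose retaining pin, 0.05 kg, lying on the lid's brass plate through the staple, along the chest's y, tab to +y. Steel shank 7 mm thick along the pin's y from -34 mm (pointed tip) to +26 mm, then an upright red tab. Origin on the underside below the shank (under the staple at the start), z up. It slides freely; drawn 45 mm along its own +y it is clear of the staple.
- pin_tip (a point): Tip of the pin's shank, on its axis: 34 mm to the pin's -y from its origin, 3.5 mm above the pin's underside.
- pin_tab (a point): Centre of the pin's red tab, an upright block 12 mm thick (pin x), 24 mm long (pin y), 30 mm high from the pin's underside; it lies 36 mm to the pin's +y from its origin and 15 mm above the underside. Grip it across its 12 mm.
- pen_tray: Open black tray fixed on the 2 mm thick dark mat at the left, 42 (x) x 250 (y) x 13 mm high, walls 2 mm, floor 2 mm thick (inside 38 x 246 mm); origin at the centre of its underside, y along its length.
- board: Flat maple board with black edges, fixed on the bench, 204 (x) x 344 (y) x 22 mm high; origin at the centre of its underside, y along its length, top face 22 mm above the origin.
- loupe: Black eyeglass loupe, 34 mm across, 31 mm high, a bystander; origin at the centre of its underside.
- whetstone: Pale blue whetstone, 26 x 98 x 12 mm, a bystander; origin at the centre of its underside.
- tape_puck: Roll of white tape, 41 mm across, 15 mm high, a bystander; origin at the centre of its underside.

How it is judged (in metres and radians):
On the way, in this order (a step that is already met when the one before it is completed fails the run):
1. the pin is out of the staple while the lid still lies on the chest (distance between pin_tip and staple above 0.015 m and y of pin_tip in the frame of staple above 0.006 m and z of lid in the frame of chest below 0.066 m and horizontal distance between lid and chest below 0.015 m), for 0.1 s.
2. the lid is lifted clear of the chest (z of lid in the frame of chest above 0.095 m and angle between lid's own z axis and vertical below 0.6 rad and contact force between the fingers and lid above 0.5 N), for 0.1 s.
3. the lid is lowered to within 8 mm of its rest on the board while still in the fingers (x of lid in the frame of board between -0.06 and 0.06 m and y of lid in the frame of board between -0.12 and 0.12 m and z of lid in the frame of board below 0.038 m and contact force between the fingers and lid above 0.5 N), for 0.1 s.
At the end, for the whole second after the job is handed in: The pin lies in the pen tray, tip and tab both between its walls and down at its floor. The lid lies flat and right side up on the board (tilt under 0.08 rad, within 4 mm of its resting height), its centre within 60 mm across and 120 mm along of the board's centre. Both are released and at rest (x of pin_tip in the frame of pen_tray between -0.021 and 0.021 m and y of pin_tip in the frame of pen_tray between -0.124 and 0.124 m and z of pin_tip in the frame of pen_tray below 0.014 m and x of pin_tab in the frame of pen_tray between -0.021 and 0.021 m and y of pin_tab in the frame of pen_tray between -0.124 and 0.124 m and z of pin_tab in the frame of pen_tray below 0.026 m and x of lid in the frame of board between -0.06 and 0.06 m and y of lid in the frame of board between -0.12 and 0.12 m and z of lid in the frame of board below 0.034 m and angle between lid's own z axis and vertical below 0.08 rad and linear speed of each of lid, pin below 0.02 m/s); the robot touches nothing.
It fails at once if the loupe is pushed more than 30 mm away (distance of loupe from where it was at the start of the episode above 0.03 m).
It fails at once if the whetstone is pushed more than 30 mm away (distance of whetstone from where it was at the start of the episode above 0.03 m).
It fails at once if the tape roll is pushed more than 30 mm away (distance of tape_puck from where it was at the start of the episode above 0.03 m).
It also fails if it takes over 51 s, if anything falls off the work surface, if the arm or the gripper's body presses on something with over 40 N, if the wrist force passes 120 N, or if a joint passes its speed limit or range.

## Robot

A 7-joint arm with a two-finger parallel gripper is mounted at the origin on a cart in front of the work surface, level with it; the furniture and walls round the work are solid. World frame = base frame: x ahead of the robot, y to its left, z up, the work surface at z = 0. Lengths are in mm, angles in rad, forces in N, time in s.
With the tool pointing down it reaches from about 400 to 900 mm from the base axis. Payload 5.6 kg.
Tool frame: the origin (TCP) lies midway between the tips of the shut fingers; the grasp point (between the pads) lies 19 mm behind it; z points along the fingers, y is the line along which they close (so a half turn about z gives the same grasp; the last joint's range is limited). The gripper opens to 92 mm and grips with 3 to 60 N. Pads are 20 mm wide; open, the fingers measure 128 mm over their backs; the gripper's body (75 mm by 189 mm) begins 69 mm behind the grasp point.
Start: joints at [-1.291, 0.468, -0.012, 1.603, 0.006, 1.071, -0.056], TCP at [206.236, 616.422, 214.592] pointing down, gripper open.
Joint ranges: [-2.53, 2.53], [-0.31, 2.02], [-1.57, 1.55], [0.28, 2.44], [-1.29, 4.43], [0.15, 1.84], [-2.92, 2.92]. Speed limits (rad/s): [2.57, 2.57, 3.14, 3.14, 3.14, 3.14, 3.14].

## Interface

Orientations are given as a rotation vector (axis times angle).
In Python, from cell import robot, grip, kin, viewer gives the robot as it stands. Calls block until the motion is done:
- robot.movep(position, orientation): joint-space move of the TCP to a pose.
- robot.servo_line(position, feed=150, rotation=None): straight line of the TCP; rotation=None keeps the orientation; feed is the mean speed in mm/s.
- robot.goto_joints(angles): joint-space move.
- grip(opening, newtons=None): opening from 0.0 (shut) to 1.0 (fully open); newtons is the grip in N (None keeps the last); returns when the fingers have stopped.
- robot.hold(seconds).
- kin.ik(position, orientation): joint angles nearest the present ones, or None.
- robot.observe(): the state.
- viewer.read_camera(name): name is "scene" or "top" or "wrist"; returns the picture (480x640x3 uint8, red, green, blue); there is no depth.
- viewer.camera_info(name): a dict with "camera_matrix" (3x3 intrinsics, pixels), "k1" (the pictures are not rectified: a ray, as slopes to the right and down, at radius r is drawn at 1 + k1 r^2 times it, then the intrinsics apply), "R" (3x3) and "t" (3): a world point X has camera coordinates R X + t. Camera axes: x right, y down, z forward; pixel columns grow to the right and rows downward; lengths in mm; the calibration is good to about 2 mm. A picture is of the moment at which its call begins: read the wrist's pose just before it. camera_info takes no time and is no camera call; for the wrist camera it gives the pose at the moment of the call.
A pose or a line that the arm cannot do raises robot.IKError and nothing moves.
- robot.job_done(): hands the job in; it is judged then, once.
Trained networks look in the newest picture that a camera, given by its name, has taken for a name from the list of things; names that differ only in an ending like _2 or _b are one class to them, and where a whole thing is asked for, a point or a joint stands for the part that bears it (a point fixed in the world has none). Each returns a list of dicts, best first, with "confidence" (0 to 1); they miss things now and then, are a little off and sometimes report something else, mostly with a low value. They report only what shows in the picture. A call takes as long as a camera call.
- viewer.silhouettes(name, camera): "mask" (480x640 bool, what is visible of it).
- viewer.pinpoint(name, camera): "at" ([x, y, z] in mm, in the coordinates of the camera as it stood for that picture, good to about 4 mm: a listed point, or the origin of a listed thing).
The state is a dict: "t": time; "joints": joint angles; "joint_velocities": joint speeds; "joint_torque": joint torques, N m; "tcp_pos": TCP position; "tcp_rot": TCP orientation; "contact_force": force on the tool from outside, world axes, zero at the start; "wrist_torque": the same for the moment, N m; "grip_width": opening from 0.0 (shut) to 1.0 (fully open); "grip_force": force on a finger pad.
Only numpy, scipy, OpenCV 4.12 (cv2) and the standard library are available. Lean on these libraries where they do the work, as an engineer would, in place of code of your own. Each camera call takes 0.05 s, during which the arm holds its last target. There are 200 camera calls.

## Working session

There is one attempt and no reset: what is moved stays moved. The work goes in short steps, each a Python script; the robot and the scene stay as the last script left them, time stands still between calls to the robot, and variables do not carry over. Pictures are saved under pics/ and viewed, at most 10 in all, crops included, and the job is handed in when it is done.

```bash
ls; mkdir -p pics; cat > h.py <<'E'
import numpy as np, cv2
from cell import robot, grip, kin, viewer
def snap(cam,fn=None):
    info=viewer.camera_info(cam); im=viewer.read_camera(cam)
    if fn: cv2.imwrite('pics/'+fn,cv2.cvtColor(im,cv2.COLOR_RGB2BGR))
    return im,info
def w(info,p): return np.array(info["R"]).T@(np.array(p)-np.array(info["t"]))
def ray(info,u,v):
    K=np.array(info["camera_matrix"]); d=np.array([info["k1"],0,0,0,0.])
    x=cv2.undistortPoints(np.array([[[u,v]]],float),K,d)[0,0]
    R=np.array(info["R"]); return -R.T@np.array(info["t"]), R.T@np.array([x[0],x[1],1])
def onz(info,u,v,z):
    o,d=ray(info,u,v); return o+d*(z-o[2])/d[2]
def proj(info,P):
    c=np.array(info["R"])@np.array(P)+np.array(info["t"]); s=c[:2]/c[2]; s=s*(1+info["k1"]*(s@s))
    K=np.array(info["camera_matrix"]); return K[:2,:2]@s+K[:2,2]
E
python3 - <<'E'
from h import *
np.set_printoptions(precision=1,suppress=True)
for cam in("top","scene"):
    im,i=snap(cam,cam+"0.png"); print(cam,w(i,[0,0,0]))
    for n in "chest staple lid lid_pull pin pin_tip pin_tab pen_tray board loupe whetstone tape_puck".split():
        r=viewer.pinpoint(n,cam)
        print(n,[(w(i,q["at"]),round(q["confidence"],2),proj(i,w(i,q["at"]))) for q in r[:2]])
s=robot.observe(); print(s["t"],s["tcp_rot"])
E
```

```text
pics
top [ 250.5  -86.1 1691.9]
chest [(array([536.9,  21.9,  -3.4]), 0.6, array([284.7, 252.8]))]
staple [(array([496.9,  12.9,  74.8]), 0.74, array([285.9, 262.8]))]
lid [(array([542.3,  15.7,  62.4]), 0.64, array([285.6, 246.7]))]
lid_pull [(array([553.7,  12.4,  96.9]), 0.6, array([286.3, 240.2]))]
pin [(array([499.3,  21.6,  70.5]), 0.56, array([282.7, 262.1]))]
pin_tip [(array([495.8, -15.4,  76. ]), 0.5, array([296.6, 263.4]))]
pin_tab [(array([501.7,  58.8,  84.1]), 0.45, array([268.3, 260.1]))]
pen_tray [(array([477.8, 334.2,   3.4]), 0.78, array([172. , 270.8]))]
board [(array([ 538.1, -317.2,   -2.8]), 0.95, array([406.6, 255. ])), (array([494.4,  12.4,  73.2]), 0.58, array([286.1, 263.9]))]
loupe [(array([580.9, 240.9,   4.8]), 0.61, array([207. , 235.1]))]
whetstone [(array([ 409.7, -529.7,   -3.6]), 0.8, array([482.7, 302.3])), (array([488.8,  13.9,  73.2]), 0.61, array([285.5, 265.9]))]
tape_puck [(array([694.9, -15.8,   2.9]), 0.68, array([299.8, 197.4]))]
scene [  -60.6 -1149.5   584.9]
chest [(array([542.4,  11.2,  -5.1]), 0.8, array([304. , 246.9]))]
staple [(array([496.9,  11.2,  72.8]), 0.96, array([290.3, 226.5]))]
lid [(array([537.7,  16.2,  55.3]), 0.57, array([301.6, 228.8]))]
lid_pull [(array([558.3,  13.5,  95.9]), 0.88, array([307.7, 215.5])), (array([583.3, 236.6,   1.9]), 0.29, array([284.6, 220.2]))]
pin [(array([495.7,  17.2,  71.2]), 0.61, array([289.1, 226.4]))]
pin_tip [(array([496. , -15.8,  74. ]), 0.44, array([294. , 229.1]))]
pin_tab [(array([479.2, 330.2,  -3.6]), 0.67, array([247.7, 218.9])), (array([500.1,  56.3,  87.6]), 0.41, array([284.6, 217.2]))]
pen_tray [(array([480.8, 328.5,  -2.1]), 0.97, array([248.2, 218.6]))]
board [(array([ 535.5, -320.5,   -4.8]), 0.89, array([362.5, 293.5]))]
loupe [(array([582.5, 239.3,   1.3]), 0.41, array([284. , 220.2]))]
whetstone [(array([ 411.8, -536.3,   -0.3]), 0.6, array([372.5, 352.2]))]
tape_puck []
1.3 [0.5 3.1 0. ]
```

View top.

```bash
python3 - <<'E'
import cv2
a=cv2.imread('pics/top0.png')[130:370,130:530]
cv2.imwrite('pics/t1.png',cv2.resize(a,None,fx=2,fy=2,interpolation=cv2.INTER_CUBIC))
E
```

```text
(no output)
```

View pics/t1.png

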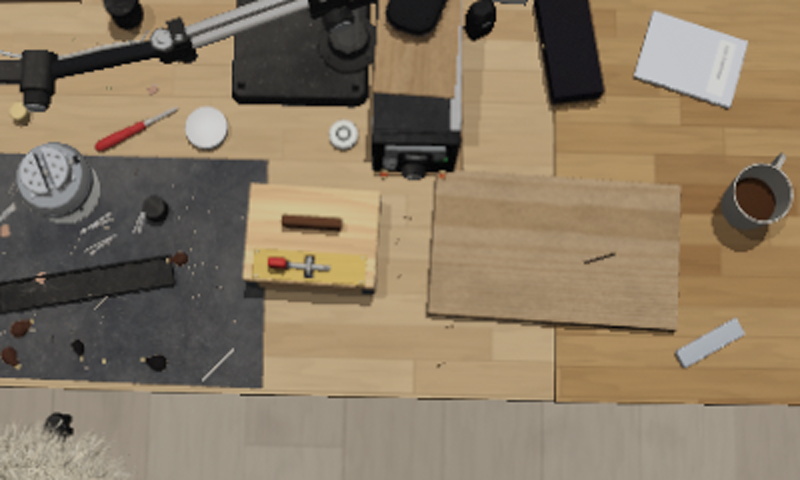

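View pics/scene0.png

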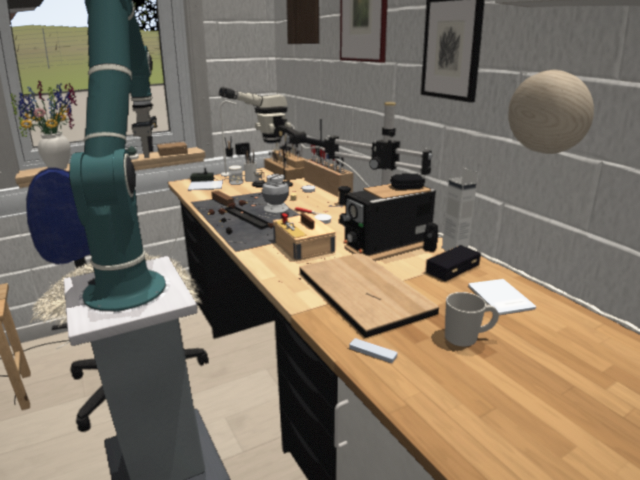

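```bash
cat >> h.py <<'E'
from scipy.spatial.transform import Rotation as Rn
def rot(a): # y_tool along world angle a, tool down
    c,s=np.cos(a),np.sin(a)
    return Rn.from_matrix(np.array([[-s,c,0],[c,s,0],[0,0,-1.]])).as_rotvec()
def rect(info,mask,z):
    c=max(cv2.findContours(mask.astype(np.uint8),0,2)[0],key=cv2.contourArea)[:,0]
    P=np.array([onz(info,u,v,z)[:2] for u,v in c],np.float32)
    (cx,cy),(a,b),_=r=cv2.minAreaRect(P); B=cv2.boxPoints(r)
    e=max((B[1]-B[0],B[2]-B[1]),key=np.linalg.norm); e=e*np.sign(e[1])
    return np.array([cx,cy,a,b]),np.degrees(np.arctan2(-e[0],e[1])) # yaw of long (y) axis
E
python3 - <<'E'
from h import *
np.set_printoptions(precision=2,suppress=True)
im,i=snap("top")
for n,z in(("lid",70),("pen_tray",13),("board",22)):
    r=viewer.silhouettes(n,"top")
    if r: print(n,r[0]["confidence"],*rect(i,r[0]["mask"],z))
for a in(0,np.pi):
  for p in([490,300,330],[500,58,330],[500,60,71],[480,280,15],[553,14,80],[553,14,200],[550,-320,200],[550,-320,45]):
    q=kin.ik(p,rot(a)); print(round(a,1),p,q if q is None else np.array(q))
print(robot.observe()["t"])
E
```

```text
pen_tray 0.86 [474.55 332.99  46.89 251.44] 11.363209
board 0.97 [ 536.27 -316.61  341.63  204.85] -3.0837314
0 [490, 300, 330] [-0.93  0.24  0.39  1.67 -0.1   1.24 -0.52]
0 [500, 58, 330] [-0.73  0.1   0.6   1.84 -0.06  1.22 -0.11]
0 [500, 60, 71] [-0.57  0.46  0.47  2.09 -0.33  0.66  0.12]
0 [480, 280, 15] [-0.83  0.61  0.3   1.97 -0.31  0.6  -0.32]
0 [553, 14, 80] [-0.5   0.52  0.52  1.97 -0.38  0.74  0.25]
0 [553, 14, 200] [-0.58  0.35  0.61  1.89 -0.24  0.97  0.14]
0 [550, -320, 200] [-0.08  0.55  0.78  1.69 -0.43  1.08  0.84]
0 [550, -320, 45] [-0.09  0.79  0.81  1.79 -0.73  0.89  1.06]
3.1 [490, 300, 330] [-0.49  0.25 -0.15  1.64  0.04  1.25  2.5 ]
3.1 [500, 58, 330] [ 0.86  0.38 -1.29  1.76  0.38  1.3   2.62]
3.1 [500, 60, 71] [-0.1   0.44 -0.1   2.06  0.07  0.65  2.89]
3.1 [480, 280, 15] [-0.37  0.62 -0.27  1.94  0.27  0.62  2.32]
3.1 [553, 14, 80] [-0.97  0.98  1.34  1.99 -1.08  1.15 -2.3 ]
3.1 [553, 14, 200] [ 0.82  0.74 -1.32  1.8   0.76  1.23  2.42]
3.1 [550, -320, 200] [-0.34  0.85  1.34  1.71 -0.86  1.31 -1.96]
3.1 [550, -320, 45] [-0.32  1.16  1.33  1.8  -1.21  1.26 -1.77]
1.5
```

```bash
python3 - <<'E'
from h import *
np.set_printoptions(precision=1,suppress=True)
robot.movep([470,300,330],rot(0.1))
im,i=snap("wrist","w_tray.png"); print("cam",w(i,[0,0,0]),robot.observe()["t"])
for n in("pen_tray","loupe"):
    print(n,[(w(i,q["at"]),q["confidence"]) for q in viewer.pinpoint(n,"wrist")[:2]])
r=viewer.silhouettes("pen_tray","wrist")
if r: print(r[0]["confidence"],*rect(i,r[0]["mask"],13))
robot.movep([490,15,330],rot(-0.05))
im,i=snap("wrist","w_chest.png"); print("cam",w(i,[0,0,0]),robot.observe()["t"])
for n in "chest staple lid lid_pull pin pin_tip pin_tab".split():
    print(n,[(w(i,q["at"]),round(q["confidence"],2),proj(i,w(i,q["at"]))) for q in viewer.pinpoint(n,"wrist")[:2]])
for n,z in(("lid",70),("pin",75),("lid_pull",98)):
    r=viewer.silhouettes(n,"wrist")
    if r: print(n,r[0]["confidence"],*rect(i,r[0]["mask"],z))
print(robot.observe()["t"])
import cv2
cv2.imwrite('pics/both.png',cv2.resize(np.hstack([cv2.imread('pics/w_tray.png'),cv2.imread('pics/w_chest.png')]),(800,300)))
E
```

```text
cam [462.9 378.2 498.7] 3.125
pen_tray [(array([476. , 330.7,  -0.5]), 0.7)]
loupe [(array([585.6, 237.9,  -0.6]), 0.65)]
0.58 [477.  330.9  43.1 251.5] 10.446645
cam [495.6  93.5 499.4] 4.425
chest [(array([539.5,  15.1,  61.7]), 0.38, array([357.6, 211.2]))]
staple [(array([499.7,  13.3,  74.3]), 0.76, array([326.4, 216. ])), (array([499. ,  57. ,  84.8]), 0.16, array([324.3, 180.8]))]
lid [(array([539.5,  16.9,  58.3]), 0.94, array([357.3, 209.3]))]
lid_pull [(array([561.1,  11.1,  98.8]), 0.69, array([379.4, 219.2]))]
pin [(array([503.9,  19.7,  70.1]), 0.98, array([329.5, 210.1]))]
pin_tip [(array([497.7, -10.1,  72.5]), 0.69, array([325.5, 234.2]))]
pin_tab [(array([498.1,  57.9,  83.8]), 0.66, array([323.5, 180. ]))]
lid 0.65 [542.1  14.3 172.8 130.8] -2.5105023
pin 0.87 [501.   41.1  50.6  10.9] -2.6387844
lid_pull 0.96 [539.1  19.1 160.6 121. ] -2.6522713
4.925
```

View pics/both.png

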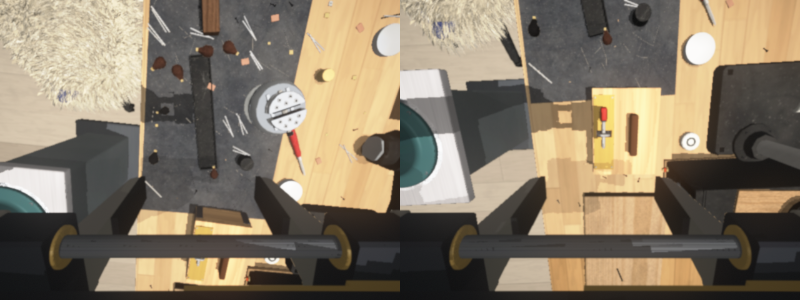

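View pics/w_chest.png

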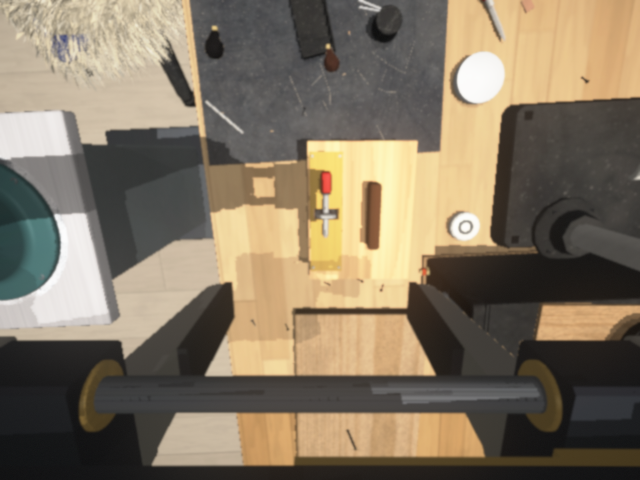

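```bash
python3 - <<'E'
from h import *
np.set_printoptions(precision=1,suppress=True)
i=viewer.camera_info("wrist")
print("pull",onz(i,374,215,96),"ends",onz(i,374,182,96),onz(i,374,248,96),"tab top",onz(i,326,173,100),onz(i,326,193,100),"edges",onz(i,320.5,185,100),onz(i,331.5,185,100),"staple",onz(i,326,214,87))
s=viewer.camera_info("scene")
P=onz(s,360,252,0); print("supply base",P,[(z,proj(s,[P[0],P[1],z])) for z in(100,130,160)])
t=viewer.camera_info("top")
for z in(0,130): print(z,onz(t,130+372/2,130+173/2,z),onz(t,130+463/2,130+173/2,z))
print("wrist corner",onz(i,424,255,130),robot.observe()["t"])
E
```

```text
pull [555.   13.9  96. ] ends [555.3  52.   96. ] [554.6 -26.3  96. ] tab top [501.   65.1 100. ] [500.   42.8 100. ] edges [494.2  52.1 100. ] [506.7  51.5 100. ] staple [499.   16.3  87. ]
supply base [ 665.9 -117.8    0. ] [(100, array([361. , 221.2])), (130, array([361.3, 211.6])), (160, array([361.6, 201.8]))]
0 [641.4 -62.7  -0. ] [ 644.3 -190.2    0. ]
130 [611.4 -64.5 130. ] [ 614.  -182.2  130. ]
wrist corner [604.8 -27.1 130. ] 4.925
```

```bash
python3 - <<'E'
import cv2
a=cv2.imread('pics/scene0.png')[150:330,250:450]
cv2.imwrite('pics/s1.png',cv2.resize(a,None,fx=3,fy=3,interpolation=cv2.INTER_CUBIC))
E
```

```text
(no output)
```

View pics/s1.png

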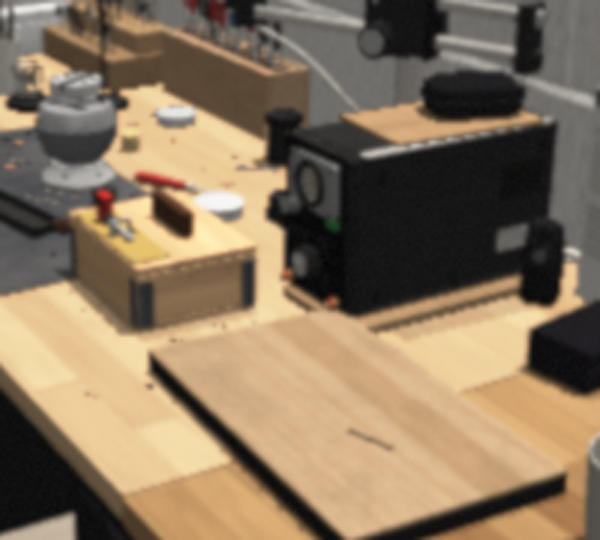

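```bash
python3 - <<'E'
from h import *
np.set_printoptions(precision=1,suppress=True)
a=np.radians(-2.6); ax=np.array([-np.sin(a),np.cos(a),0])
grip(0.42,25)
p=np.array([500.5,53.5,80.]); 
robot.movep(p+[0,0,50],rot(a)); robot.servo_line(p,feed=120)
grip(0.0,25); s=robot.observe(); print(s["t"],s["grip_width"]*92,s["grip_force"],s["contact_force"],s["tcp_pos"])
robot.servo_line(p+[0,0,1],feed=30)
robot.servo_line(p+ax*62+[0,0,1],feed=90); s=robot.observe(); print(s["t"],s["grip_width"]*92,s["contact_force"])
robot.hold(0.15)
robot.servo_line(p+ax*70+[0,0,40],feed=120)
im,i=snap("wrist","w_pin.png")
for n in("pin_tip","pin_tab"): print(n,[(w(i,q["at"]),q["confidence"]) for q in viewer.pinpoint(n,"wrist")[:1]])
s=robot.observe(); print(s["t"],s["grip_width"]*92,s["tcp_pos"])
E
```

```text
7.7417 11.665719776577566 25.000384747982025 [-1.1  0.1  3.6] [500.6  53.6  80.4]
8.8333 11.968088683288883 [-0.8  0.  -0.7]
pin_tip []
pin_tab [(array([504.4, 127.8, 126.3]), 0.88)]
9.6167 12.03019631034606 [503.  123.1 119.2]
```

View pics/w_pin.png

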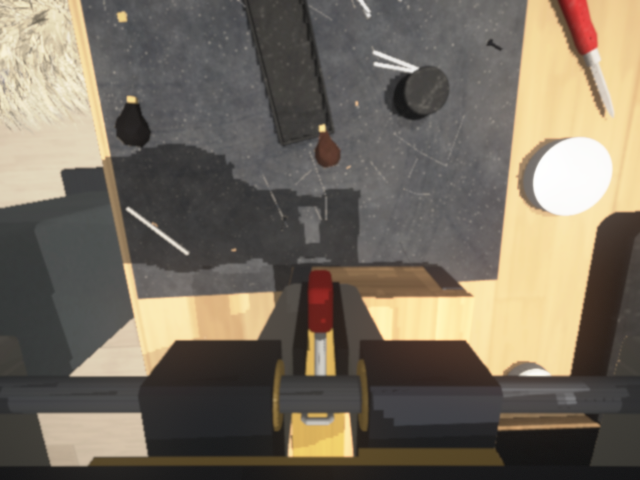

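The pin is held: red tab at (320,300) between the fingers, shank free of the staple. The tray's near end shows at (283,143)–(328,132). I'll check the tray line from this view, then place the pin.

```bash
python3 - <<'E'
from h import *
np.set_printoptions(precision=1,suppress=True)
i=viewer.camera_info("wrist")
A=onz(i,283,144,15);B=onz(i,328,133,15); print(A,B,np.linalg.norm(A-B))
g=np.radians(10.4); ty=np.array([-np.sin(g),np.cos(g)]); C=np.array([476.7,331.]); print("pred end",C-125*ty)
tab=C-20*ty
robot.movep([*tab,90],rot(g)); robot.servo_line([*tab,40],feed=120)
im,i=snap("wrist","w_tray2.png")
for n in("pen_tray","pin_tab"): print(n,[(w(i,q["at"]),q["confidence"]) for q in viewer.pinpoint(n,"wrist")[:1]])
print(robot.observe()["t"],robot.observe()["tcp_pos"])
E
```

```text
[480.6 204.2  15. ] [514.7 210.5  15. ] 34.642952067374964
pred end [499.3 208.1]
pen_tray [(array([473.3, 332.2,  -0.8]), 0.68)]
pin_tab [(array([481.4, 311.9,  46.1]), 0.7)]
11.125 [481.1 311.5  40.9]
```

View pics/w_tray2.png

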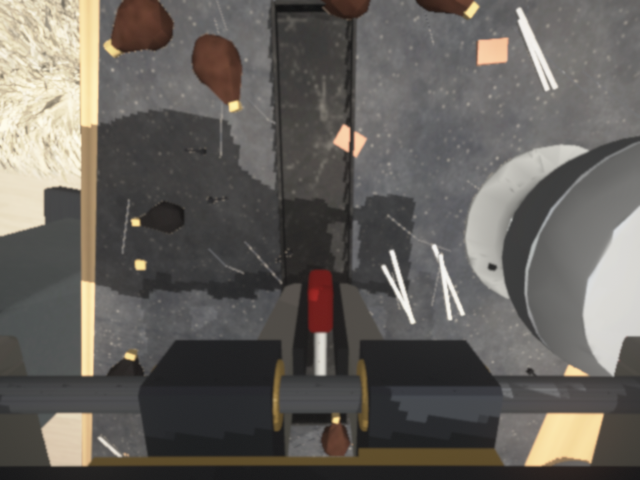

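The tray's walls run at columns ~282 and ~352 with the tab at 319 between them, aligned. Lower and release.

```bash
python3 - <<'E'
from h import *
np.set_printoptions(precision=1,suppress=True)
g=np.radians(10.4); ty=np.array([-np.sin(g),np.cos(g)]); C=np.array([476.4,331.]); tab=C-20*ty
robot.servo_line([*tab,17.3],feed=60); s=robot.observe(); print(s["contact_force"],s["tcp_pos"])
grip(0.3); robot.hold(0.1)
robot.servo_line([*tab,110],feed=200)
robot.hold(0.1)
im,i=snap("wrist","w_rel.png")
for n in("pin","pin_tip","pin_tab"):print(n,[(w(i,q["at"]),q["confidence"]) for q in viewer.pinpoint(n,"wrist")[:1]])
print(robot.observe()["t"])
# lid
a=np.radians(-2.6); p=np.array([555.,14.,72.])
grip(0.42)
robot.movep(p+[0,0,130],rot(a)); 
im,i=snap("wrist","w_lid.png")
for n in("lid_pull","lid"):print(n,[(w(i,q["at"]),q["confidence"]) for q in viewer.pinpoint(n,"wrist")[:1]])
print(robot.observe()["t"],robot.observe()["tcp_pos"])
cv2.imwrite('pics/b2.png',cv2.resize(np.hstack([cv2.imread('pics/w_rel.png'),cv2.imread('pics/w_lid.png')]),(800,300)))
E
```

```text
[-0.3 -0.  -1.7] [479.8 311.1  16.8]
pin [(array([491.3, 277.1,  -0.1]), 0.57)]
pin_tip [(array([496.9, 247.7,   4.5]), 0.77)]
pin_tab [(array([478.2, 315.5,  18.6]), 0.89)]
13.0917
lid_pull [(array([554.5,  12.5,  95.2]), 0.71)]
lid [(array([537.9,  15.1,  61.8]), 0.94)]
14.825 [554.7  15.9 201.4]
```

View pics/b2.png

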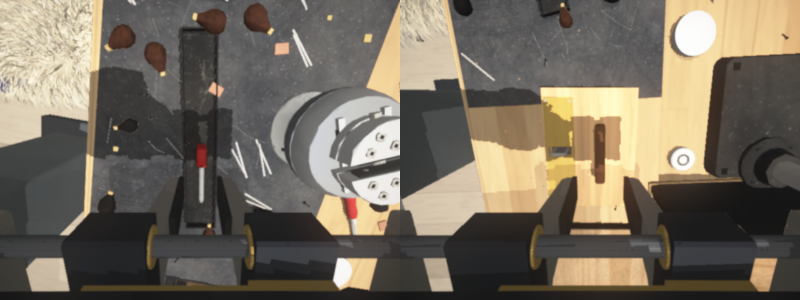

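```bash
python3 - <<'E'
from h import *
np.set_printoptions(precision=1,suppress=True)
a=np.radians(-2.6); p=np.array([555.,13.7,72.])
robot.servo_line(p,feed=100); s=robot.observe(); print(s["contact_force"],s["tcp_pos"])
grip(0,40); s=robot.observe(); print(s["t"],s["grip_width"]*92,s["grip_force"],s["contact_force"])
robot.servo_line(p+[0,0,45],feed=60); s=robot.observe(); print(s["grip_width"]*92,s["contact_force"],s["wrist_torque"])
robot.servo_line(p+[-15,0,150],feed=120)
robot.hold(0.15); s=robot.observe(); print(s["t"],s["grip_width"]*92,s["contact_force"],s["wrist_torque"],s["tcp_pos"])
robot.servo_line([539,-318,222],feed=150,rotation=rot(np.radians(-3)))
robot.servo_line([539,-318,70],feed=120)
im,i=snap("wrist","w_b.png")
for n in("lid","lid_pull","board"):print(n,[(w(i,q["at"]),q["confidence"]) for q in viewer.pinpoint(n,"wrist")[:1]])
s=robot.observe(); print(s["t"],s["grip_width"]*92,s["contact_force"],s["tcp_pos"])
E
```

```text
[0.1 0.2 0.3] [555.5  13.7  72.6]
16.7667 13.547980703900665 40.00066101551056 [-0.9  0.4  3.2]
13.7025821143034 [ 0.5  0.4 -2.2] [-0.1  0.   0. ]
18.85 13.340698079757127 [-0.1  0.3 -2.4] [-0.   0.1 -0. ] [539.6  13.6 221.2]
lid [(array([ 525.5, -318.9,   57.9]), 0.64)]
lid_pull [(array([ 542.6, -316.6,   96. ]), 0.93)]
board []
22.825 14.024304326484211 [ 0.  -0.4 -1.8] [ 539.3 -318.1   70.6]
```

View pics/w_b.png

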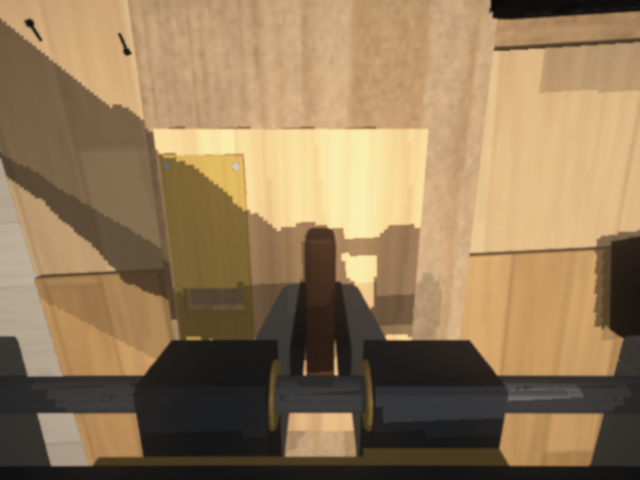

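The lid hangs level by its pull (320,300), over the board. Lower it in small steps until contact.

```bash
python3 - <<'E'
from h import *
np.set_printoptions(precision=1,suppress=True)
robot.servo_line([539,-318,47],feed=60)
f0=robot.observe()["contact_force"][2]
for z in np.arange(46,38.5,-1):
    robot.servo_line([539,-318,z],feed=30); s=robot.observe()
    if s["contact_force"][2]-f0>2.5: break
print(z,f0,s["contact_force"],s["tcp_pos"],s["grip_width"]*92,s["t"])
robot.hold(0.3); grip(0.42); robot.hold(0.2)
robot.servo_line([539,-318,200],feed=150)
robot.hold(0.5)
im,i=snap("wrist","w_end.png")
for n in("lid","lid_pull"):print(n,[(w(i,q["at"]),q["confidence"]) for q in viewer.pinpoint(n,"wrist")[:1]])
im,i=snap("top","t_end.png")
for n in("lid","pin_tip","pin_tab","pen_tray","loupe","whetstone","tape_puck"):print(n,[(w(i,q["at"]),round(q["confidence"],2)) for q in viewer.pinpoint(n,"top")[:1]])
print(robot.observe()["t"],robot.observe()["contact_force"])
E
```

```text
41.0 -1.908444170713848 [-3.1  1.3  7.8] [ 539.2 -318.1   42.2] 13.504962294593213 24.8583
lid [(array([ 522.7, -316.1,   29.8]), 0.81)]
lid_pull [(array([ 543.1, -320.7,   66. ]), 0.85)]
lid [(array([494. ,  12.8,  75. ]), 0.59)]
pin_tip [(array([494.1, 245.3,   9.4]), 0.62)]
pin_tab [(array([482.9, 316.2,  18.5]), 0.66)]
pen_tray [(array([476.5, 334.1,   2.2]), 0.85)]
loupe [(array([578.9, 238.9,   6.7]), 0.54)]
whetstone [(array([ 414.3, -529.5,   -3.5]), 0.64)]
tape_puck [(array([695.3, -21.8,   1.1]), 0.44)]
28.1583 [-0.3  0.4 -0.4]
```

View pics/w_end.png

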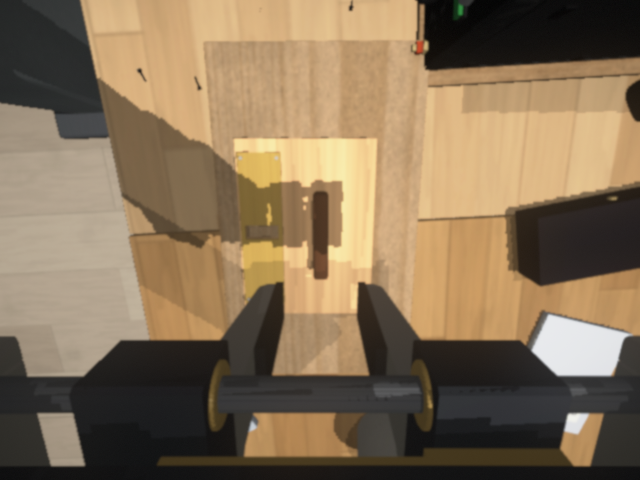

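The lid lies flat on the board (lid from (235,138) to (375,312), inside the board's edges), and the gripper is clear of it.

```bash
python3 -c "
from h import *
print(robot.job_done())"
```

```text
the job is handed in; nothing more can be done
None
```

I handed the job in at about 28 s. The pin is in the pen tray, the lid lies flat and right side up on the board, and the loupe, whetstone and tape roll showed no real movement; the judge returned no verdict.

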